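# Load the moisture analyser and shut its lid

### The arm

A 6-joint arm with a two-finger parallel gripper is mounted at the origin on the work surface. World frame = base frame: x ahead of the robot, y to its left, z up, the work surface at z = 0. Lengths are in mm, angles in rad, forces in N, time in s.
With the tool pointing down it reaches from about 275 to 1000 mm from the base axis. Payload 8.4 kg.
Tool frame: the origin (TCP) lies at the very end of the fingers, on their centre line; the grasp point (between the pads) lies 19 mm behind it; z points along the fingers, y is the line along which they close (so a half turn about z gives the same grasp; the last joint's range is limited). The gripper opens to 85 mm and grips with 20 to 120 N. Pads are 22 mm wide; open, the fingers measure 114 mm over their backs; the gripper's body (76 mm by 85 mm) begins 54 mm behind the grasp point. The pads swing forward as they close: fully open they stand 13 mm farther back than shut.
Start: joints at [1.214, 0.353, 1.633, -0, 1.155, -0.002], TCP at [217.125, 586.075, 231.281] pointing down, gripper open.
Joint ranges: [-2.63, 2.63], [-0.92, 2.1], [0.06, 2.66], [-1.3, 4.44], [0, 2.69], [-3.02, 3.02]. Speed limits (rad/s): [2.22, 2.22, 2.79, 3.14, 3.14, 3.14].

### API

Orientations are given as [roll, pitch, yaw] about the fixed x, y, z axes, in that order (R = Rz(yaw) Ry(pitch) Rx(roll)).
In Python, from rig import telemetry, imaging, r gives the robot as it stands. The module is installed in compiled form; this text tells all that it offers.
- The arm moves only by the tool step_arm, never from a script. Its argument "moves" is a list of rows, each a list of 3 entries, a list of its own where there are three numbers: the turn, a rotation vector about the tool's x, y, z scaled (see below), then the shift along the tool's x, y, z scaled (see below), then the opening, from -1 (shut) to 1 (fully open). A call has 1 to 8 rows; each row is the pose to reach, as a shift and turn from the pose commanded when the call began, along the tool's axes at that moment; what a row does not reach only later rows make up. The controller multiplies each number of a shift by 200 mm and each number of a turn by 45 degrees. A row lasts 1/10 s, in which the tool goes at most 50 mm and 8.59 degrees, less where a joint would pass 70% of its speed; a pose out of reach is approached as far as the arm can. A call with a number of a shift or a turn outside -1 to 1 is refused whole. A call with a gripper value outside its range is refused whole. The fingers move at their own pace and stop on an object; "squeeze" is the grip in N (left out, the last holds). Time passes only in rows, so rows that repeat a pose let the fingers close. It gives the time, the measured TCP pose, the force, the opening and the grip force at its end, in the units of the state.
- telemetry.sense(): the state, without advancing time (a new reading comes with each control period).
- imaging.grab_frame(name): name is "scene" or "top" or "wrist"; returns the picture (400x640x3 uint8, red, green, blue); there is no depth.
- imaging.calibration(name): a dict with "fx", "fy", "cx", "cy" (pixels), "cam_to_world" (4x4, takes a point from camera to world coordinates). Camera axes: x right, y up, looking along -z (the intrinsics and any distortion apply to the point x, -y, -z); pixel columns grow to the right and rows downward; lengths in mm; the calibration is good to about 2 mm. A picture is of the moment at which its call begins: read the wrist's pose just before it. calibration takes no time and is no camera call; for the wrist camera it gives the pose at the moment of the call.
- r.sign_off(): hands the job in; it is judged then, once.
Trained networks look in the newest picture that a camera, given by its name, has taken for a name from the list of things; names that differ only in an ending like _2 or _b are one class to them, and where a whole thing is asked for, a point or a joint stands for the part that bears it (a point fixed in the world has none). Each returns a list of dicts, best first, with "conf" (0 to 1); they miss things now and then, are a little off and sometimes report something else, mostly with a low value. They report only what shows in the picture. A call takes as long as a camera call. They do not tell look-alikes from the thing itself.
- imaging.recognise(camera, name): "extent" ([left, top, width, height] in pixels, round what is visible of it).
- imaging.mark_of(camera, name): "xy" ([column, row] in pixels: a listed point, or the origin of a listed thing).
The state is a dict: "clock": time; "qpos": joint angles; "qvel": joint speeds; "joint_efforts": joint torques, N m; "eef_pos": TCP position; "tcp_rot": TCP orientation; "contact_force": force on the tool from outside, world axes, zero at the start; "wrist_torque": the same for the moment, N m; "opening": opening from 0.0 (shut) to 1.0 (fully open); "grasp_force": force on a finger pad.
Only numpy, scipy, OpenCV 4.12 (cv2) and the standard library are available. Lean on these libraries where they do the work, as an engineer would, in place of code of your own. Each camera call takes 0.05 s, during which the arm holds its last target. There are 200 camera calls.

### The job

Take the handled steel pan that holds the plastic test disc by its handle and set it gently on the analyser's narrow raised cross support: level, centred, the handle pointing straight out to the front so that it will lie in the lid's notch, and the disc still flat in the pan; let go of it while the lid is still open. Then swing the analyser's hinged lid down and press on its front lip with a firm push (about 10 N) until it is fully shut. Leave the empty spare pan and the other loose things where they are.

Things in the scene. Friction and masses are not known exactly. Their poses are not given: they have to be found in the camera images.
- pan: The task's pan: round shallow steel dish, 100 mm across the rim, 92 mm at the foot, 12 mm high, floor 3 mm thick, with a straight bar handle on one side; the one holding the disc. 130 g. Origin: centre of its underside; z up; the handle lies along its -x, 14 mm wide (y), 16 mm high (8 to 24 mm above the underside), from 48 to 115 mm from the origin.
- handle (a point): Point in the middle of the pan's handle, 85 mm from the pan's origin along its -x, 16 mm above the underside.
- spare_pan: Empty spare pan of exactly the same shape and frame; to be left alone.
- disc: Moulded black plastic test disc lying loose in the task's pan, 44 mm across, 10 mm thick, 20 g. Origin: centre of its underside.
- analyser: Moisture analyser, white plastic, 300 x 200 mm, fixed. Origin on the table under the pan support's axis; its front (low console with display, top 44 mm above the table, 75 to 200 mm from the origin) faces its own -x; z up. The chamber deck is 60 mm above the table and reaches from 80 mm in front to 100 mm behind the origin.
- support (a point): Centre of the top of the pan support: a level steel cross on a thin stem, 80 mm above the table, 20 mm above the deck. Its four arms reach 32 mm from the centre along the analyser's x and y and are 7 mm wide.
- lid (a joint): Angle of the analyser's hooded lid, rad: 0 shut, growing as its front rises (1.5 at most); it stays where it is left. The lid is 176 mm wide; its front wall, 159 mm from the hinge, has a notch 36 mm wide in the middle for the pan's handle. Shut, the underside of its top is 110 mm above the table.
- lid_hinge (a point): Middle of the lid's hinge line, 85 mm behind the support's axis and 62 mm above the table; the line runs along the analyser's y.
- lid_lip (a point): Outer (upper when shut) face of the lid's front lip, in its middle, 175 mm forward of the hinge and 56 mm above it when shut. The lip is 100 mm wide, 8 mm thick and ends 185 mm from the hinge; the lid's outer face runs level with it back to the hinge.
- check_weight: Steel knobbed check weight, 54 mm across, 68 mm high; leave alone. Origin under its centre.
- sample_jar: Sample jar with black cap, 66 mm across, 85 mm high; leave alone. Origin under its centre.
- tin: Round aluminium tin, 54 mm across, 45 mm high; leave alone. Origin under its centre.
- beaker: Glass beaker, 72 mm across, 85 mm high; leave alone. Origin under its centre.
- spatula: Spatula lying on the table, 180 mm long; leave alone. Origin near its middle, under it.
Mind the look-alikes: they are no part of the job. Leave any blue look-alike of the pan alone.

How it is judged:
By the outcome, as a careful person would: the job done as asked, in the order asked, and still so for the second after the job is handed in, with the robot touching nothing.
It also fails if it takes over 58 s, if anything falls off the work surface, if the arm or the gripper's body presses on something with over 40 N, if the wrist force passes 120 N, or if a joint passes its speed limit or range.

## Working session

There is one attempt and no reset: what is moved stays moved. The work goes in short steps, Python scripts to look and compute and a tool call to move; the robot and the scene stay as the last step left them, time stands still between calls to the robot, and variables do not carry over. Pictures are saved under pics/ and viewed, at most 13 in all, crops included, and the job is handed in when it is done.

Besides the shell and the picture viewer there is one more tool, called after ">>>" in YAML: its name, and indented under it one key for each argument. step_arm: Moves the arm, as the interface text tells. Its arguments: {"type":"object","properties":{"moves":{"type":"array"},"squeeze":{"type":"number"}},"required":["moves"]}

```bash
mkdir -p pics
cat > h.py <<'E'
import numpy as np, cv2
from scipy.spatial.transform import Rotation as R
from rig import telemetry, imaging, r
def ray(cal,uv):
    T=np.array(cal["cam_to_world"]);u,v=uv
    d=T[:3,:3]@np.array([(u-cal["cx"])/cal["fx"],-(v-cal["cy"])/cal["fy"],-1]);return T[:3,3],d/np.linalg.norm(d)
def atz(cal,uv,z):
    o,d=ray(cal,uv);return o+d*(z-o[2])/d[2]
def tri(rays):
    A=sum(np.eye(3)-np.outer(d,d) for o,d in rays);b=sum((np.eye(3)-np.outer(d,d))@o for o,d in rays)
    return np.linalg.solve(A,b)
def proj(cal,p):
    T=np.array(cal["cam_to_world"]);q=T[:3,:3].T@(np.array(p)-T[:3,3])
    return np.array([cal["cx"]+cal["fx"]*q[0]/-q[2],cal["cy"]-cal["fy"]*q[1]/-q[2]])
def save(name,img): cv2.imwrite("pics/"+name,cv2.cvtColor(img,cv2.COLOR_RGB2BGR))
E
python3 - <<'E'
from h import *
np.set_printoptions(precision=1,suppress=True)
ims=[]
for c in ["scene","top"]:
    ims.append(imaging.grab_frame(c)); cal=imaging.calibration(c)
    print(c,{k:v for k,v in cal.items() if k!="cam_to_world"},np.array(cal["cam_to_world"]).tolist())
    for n in ["pan","handle","disc","support","lid_hinge","lid_lip","analyser"]:
        print(n,[(round(x["conf"],2),np.round(x["xy"],1).tolist()) for x in imaging.mark_of(c,n)])
    save(c+"0.png",ims[-1])
s=telemetry.sense();print(s)
E
```

```text
scene {'fx': 381.79005956673484, 'fy': 381.79005956673484, 'cx': 321.84383424809994, 'cy': 199.12508183764035} [[0.1630033330956916, -0.702636298356855, 0.6926269888122113, 1355.8769294707527], [0.9865067958542153, 0.10518037579502024, -0.12546485675705168, -224.56382558770235], [0.015305395556606137, 0.7037324212930611, 0.7103002351737333, 1017.3164353423956], [0.0, 0.0, 0.0, 1.0]]
pan [(0.86, [172.6, 235.5]), (0.75, [228.5, 253.2]), (0.53, [221.9, 229.0]), (0.42, [269.7, 281.2])]
handle [(0.88, [223.3, 227.2]), (0.72, [193.7, 202.1]), (0.58, [171.5, 221.7]), (0.21, [471.0, 243.2])]
disc [(0.63, [232.9, 252.4]), (0.31, [266.6, 278.3])]
support [(0.67, [393.8, 200.0])]
lid_hinge []
lid_lip [(0.62, [423.2, 182.7])]
analyser [(0.66, [385.7, 215.1])]
top {'fx': 372.97920670508915, 'fy': 372.97920670508915, 'cx': 326.3267935664238, 'cy': 201.86656695467389} [[0.027766989484435827, 0.9976756110298327, -0.06222836532660476, 412.66547783792913], [-0.9996024624871551, 0.02740827585695653, -0.006610855025268794, -70.72555473291588], [-0.004889916623765626, 0.06238719075899417, 0.9980400428563
[... 181 characters left out ...]
71, [478.0, 258.9]), (0.69, [446.3, 201.7])]
disc [(0.74, [430.9, 177.1]), (0.71, [429.5, 178.1])]
support [(0.71, [236.2, 192.6])]
lid_hinge [(0.92, [226.2, 171.2])]
lid_lip [(0.72, [325.9, 118.6]), (0.7, [431.3, 175.5]), (0.59, [206.8, 158.5])]
analyser [(0.97, [247.8, 195.5]), (0.44, [378.3, 182.9])]
{'clock': 0.8, 'qpos': array([ 1.2,  0.4,  1.6, -0. ,  1.2, -0. ]), 'qvel': array([-0.,  0., -0.,  0.,  0., -0.]), 'joint_efforts': array([  0. , -60.5, -34.2,   0. ,   0. ,  -0. ]), 'eef_pos': array([217.1, 586.1, 231.3]), 'tcp_rot': array([-3.1,  0. ,  2.8]), 'contact_force': array([ 0.8, -0.4,  0. ]), 'wrist_torque': array([-0.,  0., -0.]), 'grasp_force': 0.0, 'opening': 0.999904774131142}
```

View pics/top0.png

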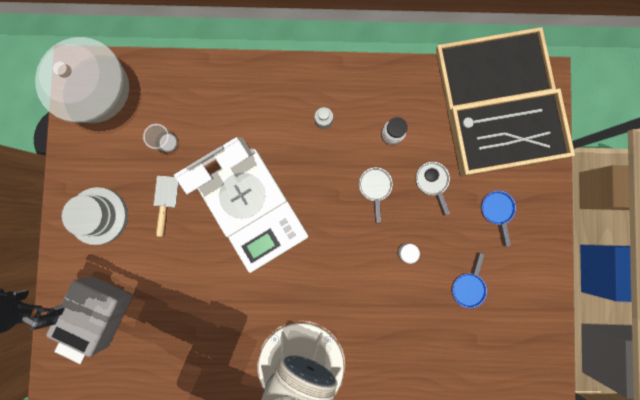

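View pics/scene0.png

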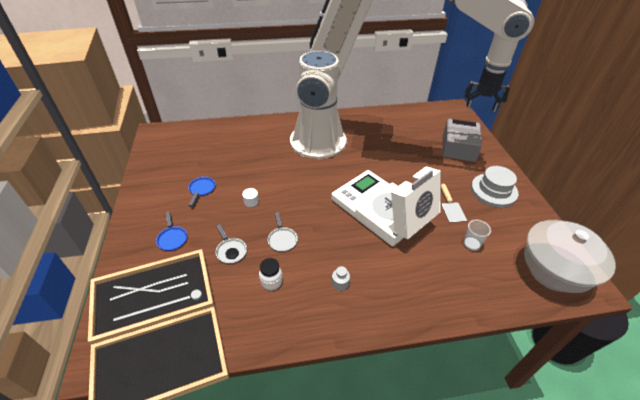

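Top image candidates for the pan:
- Steel pan with the black disc at (432,178). This is the one I want.
- Empty spare at (376,184).
- Blue look-alikes at (498,208) and (469,290).

The analyser is at (240,200), its lid is standing open, and its front points to the lower right.

Run:
```python
from h import *
np.set_printoptions(precision=2,suppress=True)
ct,cs=imaging.calibration("top"),imaging.calibration("scene")
print("pan tri",tri([ray(ct,(432,179)),ray(cs,(231,250))]),"z5",atz(ct,(432,179),6),atz(cs,(231,250),6))
print("handle",tri([ray(ct,(446.3,201.7)),ray(cs,(223.3,227.2))]),atz(ct,(446.3,201.7),16))
print("support",atz(ct,(241,195),80), "console",atz(ct,(262,245),44))
s=telemetry.sense();Rt=R.from_euler("xyz",s["tcp_rot"]);print(s["tcp_rot"],Rt.as_matrix())
cw=imaging.calibration("wrist");T=np.array(cw["cam_to_world"]);print(cw["fx"],"cam in tool",Rt.inv().apply(T[:3,3]-s["eef_pos"]),"look in tool",Rt.inv().apply(-T[:3,2]))
img=cv2.imread("pics/top0.png")[130:260,180:480];cv2.imwrite("pics/crop.png",cv2.resize(img,None,fx=2.6,fy=2.6,interpolation=cv2.INTER_CUBIC))
```

```text
pan tri [ 559.14 -378.11    8.1 ] z5 [ 559.47 -378.19    6.  ] [ 557.33 -378.92    6.  ]
handle [ 489.97 -402.82   48.47] [ 491.71 -418.36   16.  ]
support [490.17 175.42  80.  ] console [350.63 117.55  44.  ]
[-3.14  0.    2.79] [[-0.94  0.35  0.  ]
 [ 0.35  0.94 -0.  ]
 [-0.   -0.   -1.  ]]
348.55364846736825 cam in tool [  70.98   -0.54 -143.13] look in tool [-0.28  0.    0.96]
```

View pics/crop.png

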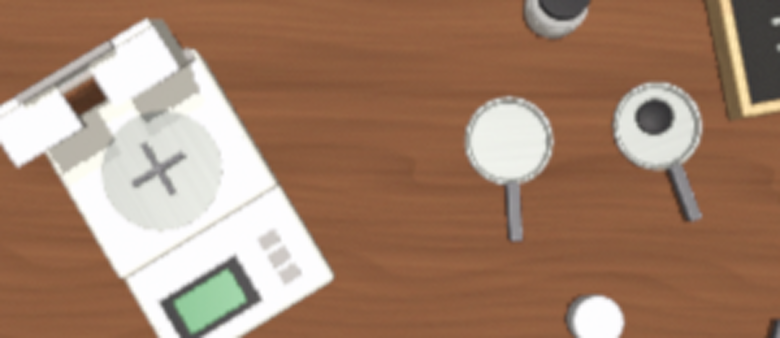

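The crop confirms it: the disc pan is at crop (657,125) with its handle towards (692,215). The spare at (510,140) is empty. The analyser cross is at (158,168). I'll move over the analyser for a close look on the way.

>>> step_arm:
  moves:
    - [[0,0,0],[-0.82,-0.89,-0.12],1]
    - [[0,0,0],[-0.82,-0.89,-0.12],1]
    - [[0,0,0],[-0.82,-0.89,-0.12],1]
    - [[0,0,0],[-0.82,-0.89,-0.12],1]
    - [[0,0,0],[-0.82,-0.89,-0.12],1]

```text
clock: 1.3
eef_pos: [309.5, 360.1, 255.6]
tcp_rot: [3.141, 0.0, 2.787]
contact_force: [0.6, 0.6, -0.0]
opening: 0.997
grasp_force: 0.0
```

>>> step_arm:
  moves:
    - [[0,0,-0.92],[-0.82,-0.89,-0.12],1]
    - [[0,0,-0.92],[-0.82,-0.89,-0.12],1]
    - [[0,0,-0.92],[-0.82,-0.89,-0.12],1]
    - [[0,0,-0.92],[-0.82,-0.89,-0.12],1]
    - [[0,0,-0.92],[-0.82,-0.89,-0.12],1]
    - [[0,0,-0.92],[-0.82,-0.89,-0.12],1]
    - [[0,0,-0.92],[-0.82,-0.89,-0.12],1]

```text
clock: 2.0
eef_pos: [402.2, 135.7, 279.9]
tcp_rot: [-3.141, 0.001, -2.774]
contact_force: [-0.5, 0.3, -0.9]
opening: 0.999
grasp_force: 0.0
```

Run:
```python
from h import *
np.set_printoptions(precision=2,suppress=True)
s=telemetry.sense();print(s["clock"],s["eef_pos"],s["tcp_rot"],s["qpos"])
cw=imaging.calibration("wrist");save("w1.png",imaging.grab_frame("wrist"))
np.savez("w1.npz",**{k:np.array(v) for k,v in cw.items()})
for n,z in [("support",80),("lid_hinge",62),("lid_lip",240),("analyser",0)]:
    print(n,[(round(x["conf"],2),np.round(x["xy"],1).tolist(),atz(cw,x["xy"],z)) for x in imaging.mark_of("wrist",n)])
```

```text
2.0 [402.18 135.68 279.91] [-3.14  0.   -2.77] [ 0.32 -0.02  1.98 -0.    1.19 -1.62]
support [(0.59, [324.1, 259.9], array([488.36, 178.36,  80.  ]))]
lid_hinge [(0.7, [337.1, 314.1], array([556.68, 222.33,  62.  ]))]
lid_lip []
analyser [(0.87, [322.8, 233.9], array([490.14, 179.12,   0.  ])), (0.15, [16.4, 161.3], array([ 536.75, -206.05,    0.  ]))]
```

View pics/w1.png

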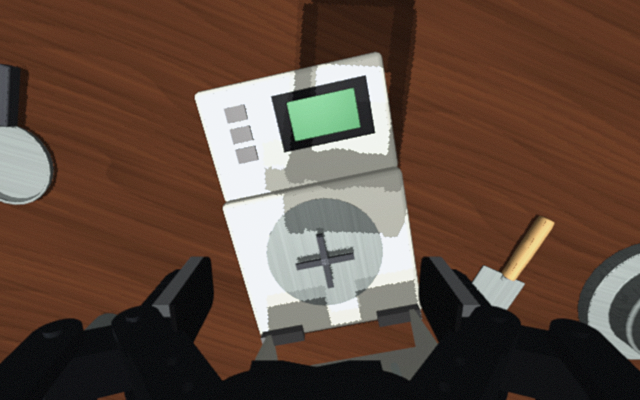

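The cross is at about (325,259). The deck's left edge runs (226,206)-(261,335), the seam (226,203)-(402,170) and the console front (197,94)-(378,53). The lid hinges are at the bottom.

Run:
```python
from h import *
np.set_printoptions(precision=3,suppress=True)
cw=dict(np.load("w1.npz"))
def ang(a,b,z,off):
    p,q=atz(cw,a,z),atz(cw,b,z);d=q-p;print(np.arctan2(d[1],d[0])+off,p,q)
ang((226,206),(261,335),60,0)
ang((401,172),(417,308),60,0)
ang((226,203),(402,170),60,-np.pi/2)
ang((197,94),(378,53),44,-np.pi/2)
ang((302,263),(355,256),80,-np.pi/2)
ang((320,231),(331,287),80,0)
ct=imaging.calibration("top");img=cv2.imread("pics/top0.png")
g=cv2.imread("pics/w1.png")[190:340,200:440];h=img[165:225,205:285]
cv2.imwrite("pics/c2.png",np.hstack([cv2.resize(g,(720,450),interpolation=2)]))
print(tri([ray(cw,(325.5,259.5)),ray(ct,(241,195))]))
```

```text
0.5537356817261005 [475.903  58.975  60.   ] [618.713 147.269  60.   ]
0.5499728695275659 [372.901 220.938  60.   ] [515.817 308.556  60.   ]
0.5593275417863905 [472.628  57.974  60.   ] [370.564 221.012  60.   ]
0.5774995655787469 [375.958  -7.228  44.   ] [271.921 152.434  44.   ]
0.5128728503252349 [500.405 157.415  80.   ] [472.114 207.653  80.   ]
0.553334304110322 [458.91  162.134  80.   ] [516.154 197.493  80.   ]
[491.051 179.518  70.88 ]
```

View pics/c2.png

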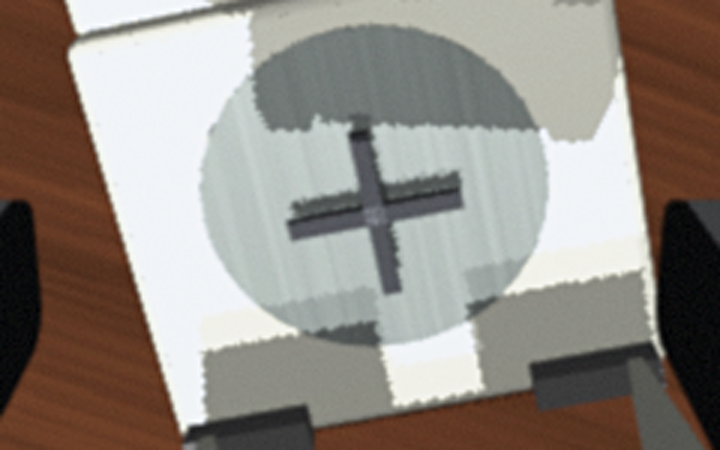

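>>> step_arm:
  moves:
    - [[0,0,0],[0.2,-0.9,0],0]
    - [[0,0,0],[0.2,-0.9,0],0]
    - [[0,0,0],[0.2,-0.9,0],0]
    - [[0,0,0],[0.2,-0.9,0],0]

```text
clock: 2.65
eef_pos: [428.5, -45.4, 279.3]
tcp_rot: [-3.141, 0.0, -2.773]
contact_force: [0.4, 0.6, 0.4]
opening: 0.501
grasp_force: 0.0
```

>>> step_arm:
  moves:
    - [[0,0,0],[0.2,-0.9,0.2],0]
    - [[0,0,0],[0.2,-0.9,0.2],0]
    - [[0,0,0],[0.2,-0.9,0.2],0]
    - [[0,0,0],[0.2,-0.9,0.2],0]

```text
clock: 3.05
eef_pos: [456.3, -227.9, 238.6]
tcp_rot: [-3.142, -0.0, -2.774]
contact_force: [1.0, 0.4, 0.5]
opening: 0.5
grasp_force: 0.0
```

>>> step_arm:
  moves:
    - [[0,0,0],[0.2,-0.9,0.4],0]
    - [[0,0,0],[0.2,-0.9,0.4],0]
    - [[0,0,0],[0.2,-0.9,0.4],0]
    - [[0,0,0],[0.2,-0.9,0.4],0]
    - [[0,0,0],[0.2,-0.9,0.4],0]
    - [[0,0,0],[0.2,-0.9,0.4],0]

```text
clock: 3.65
eef_pos: [483.3, -408.1, 157.8]
tcp_rot: [3.139, -0.001, -2.774]
contact_force: [-0.3, 0.9, -1.0]
opening: 0.501
grasp_force: 0.0
```

Run:
```python
from h import *
np.set_printoptions(precision=3,suppress=True)
s=telemetry.sense();print(s["clock"],s["eef_pos"],s["tcp_rot"],s["qpos"],s["opening"])
cw=imaging.calibration("wrist");save("w2.png",imaging.grab_frame("wrist"))
np.savez("w2.npz",**{k:np.array(v) for k,v in cw.items()})
for n,z in [("pan",0),("handle",16),("disc",3)]:
    print(n,[(round(x["conf"],2),np.round(x["xy"],1).tolist(),atz(cw,x["xy"],z)) for x in imaging.mark_of("wrist",n)])
c1=dict(np.load("w1.npz"))
f=lambda a,b:atz(c1,(a/3+200,b/3+190),80)
L,Rr,U,D,C=f(290,227),f(462,192),f(360,135),f(393,292),f(376,215)
d=D-U;e=Rr-L;print("support",C,(L+Rr)/2,"yaw",np.arctan2(d[1],d[0]),np.arctan2(e[1],e[0])-np.pi/2,np.linalg.norm(d),np.linalg.norm(e))
```

```text
3.65 [ 483.31  -408.122  157.824] [ 3.139 -0.001 -2.774] [-0.704  0.44   1.679  0.     1.025 -2.642] 0.5013618331912342
pan [(0.68, [132.4, 107.8], array([ 478.263, -573.649,    0.   ])), (0.6, [317.3, 268.4], array([ 560.746, -376.254,    0.   ]))]
handle [(0.66, [318.6, 182.7], array([ 478.74 , -406.954,   16.   ]))]
disc [(0.96, [316.0, 278.9], array([ 570.041, -374.003,    3.   ]))]
support [489.831 180.372  80.   ] [487.904 179.437  80.   ] yaw 0.5650982641613539 0.5887396605783959 63.256271288937235 63.25594226468453
```

View pics/w2.png

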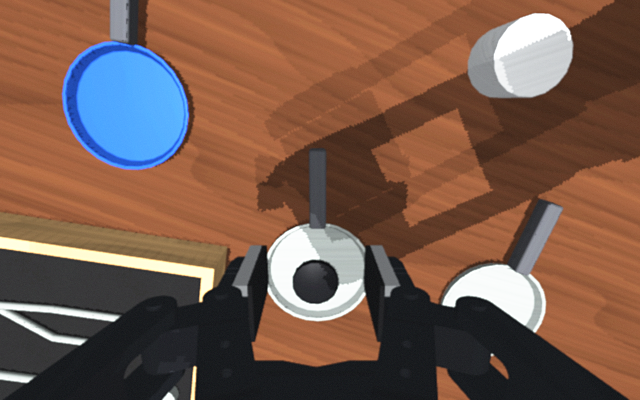

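The wrist view shows the disc pan at (318,270) with the disc at (316,280), and its handle along column 317, rows 151-226. The blue pan is at (125,105) and the spare at (495,300).

Run:
```python
from h import *
np.set_printoptions(precision=3,suppress=True)
cw=dict(np.load("w2.npz"));s=telemetry.sense()
im=cv2.imread("pics/w2.png");g=cv2.cvtColor(im,6).astype(int)
for v in (156,165,175,185,195,205,215): print(v,im[v,300:336].max(axis=1).tolist())
```

```text
156 [79, 82, 79, 82, 81, 82, 84, 82, 72, 67, 76, 81, 80, 80, 81, 79, 83, 81, 80, 80, 80, 83, 82, 80, 77, 65, 66, 81, 82, 81, 79, 82, 82, 82, 82, 79]
165 [76, 78, 77, 79, 79, 83, 79, 80, 73, 66, 75, 78, 80, 80, 81, 80, 79, 79, 76, 80, 78, 81, 82, 75, 77, 67, 70, 73, 76, 76, 75, 75, 73, 74, 73, 74]
175 [76, 80, 78, 77, 80, 79, 80, 80, 77, 67, 75, 76, 80, 80, 78, 79, 82, 77, 80, 80, 78, 80, 80, 78, 75, 67, 74, 80, 81, 81, 80, 81, 82, 81, 85, 84]
185 [80, 79, 79, 77, 78, 77, 79, 79, 76, 64, 69, 78, 79, 78, 77, 80, 78, 78, 80, 81, 76, 77, 76, 78, 76, 65, 73, 78, 72, 70, 72, 71, 70, 73, 75, 73]
195 [89, 87, 82, 75, 69, 71, 75, 73, 72, 61, 73, 77, 77, 76, 80, 80, 79, 76, 77, 78, 77, 76, 74, 81, 74, 64, 73, 77, 79, 80, 82, 78, 79, 78, 79, 80]
205 [100, 98, 98, 96, 96, 97, 97, 96, 92, 74, 66, 78, 75, 78, 78, 80, 79, 78, 76, 77, 76, 78, 78, 80, 76, 67, 66, 72, 72, 71, 73, 73, 72, 74, 73, 71]
215 [94, 95, 97, 100, 97, 95, 97, 101, 94, 76, 81, 100, 100, 98, 100, 96, 84, 79, 74, 80, 73, 77, 79, 76, 74, 63, 71, 75, 78, 71, 73, 73, 73, 70, 74, 71]
```

Run:
```python
from h import *
np.set_printoptions(precision=3,suppress=True)
cw=dict(np.load("w2.npz"));s=telemetry.sense()
a,b=atz(cw,(317.2,151),24),atz(cw,(317.3,223),24);d=(b-a)[:2]
yaw=np.arctan2(d[1],d[0]);print(a,b,np.linalg.norm(d),"pan yaw",yaw)
x=np.array([np.cos(yaw),np.sin(yaw)])
print("pan from tip",a[:2]+115*x)
for c in [(318.5,271.3)]: print("rim c",atz(cw,c,12))
h=a[:2]+30*x; print("grasp",h)
Rt=R.from_euler("xyz",s["tcp_rot"]);dz=4.5
print("shift tool",Rt.inv().apply(np.r_[h,dz]-s["eef_pos"])/200,"turn z scaled",-np.degrees((yaw-np.pi)-s["tcp_rot"][2])/45)
print(tri([ray(cw,(318.6,182.7)),ray(imaging.calibration("top"),(444,204))]))
```

```text
[ 453.301 -418.117   24.   ] [ 509.912 -396.109   24.   ] 60.73898480625188 pan yaw 0.3707746109092632
pan from tip [ 560.486 -376.448]
rim c [ 557.361 -376.469   12.   ]
grasp [ 481.262 -407.247]
shift tool [0.012 0.006 0.778] turn z scaled -0.0018682125159441303
[ 481.041 -408.616   21.163]
```

>>> step_arm:
  moves:
    - [[0,0,0],[0.012,0.006,0.3],0]
    - [[0,0,0],[0.012,0.006,0.5],0]
    - [[0,0,0],[0.012,0.006,0.64],0]
    - [[0,0,0],[0.012,0.006,0.7],0]
    - [[0,0,0],[0.012,0.006,0.74],0]
    - [[0,0,0],[0.012,0.006,0.765],0]
    - [[0,0,0],[0.012,0.006,0.765],0]
    - [[0,0,0],[0.012,0.006,0.765],0]

```text
clock: 4.65
eef_pos: [481.3, -409.0, 7.6]
tcp_rot: [-3.14, 0.001, -2.774]
contact_force: [-0.3, -0.4, 0.7]
opening: 0.503
grasp_force: 0.0
```

>>> step_arm:
  moves:
    - [[0,0,0],[0,0,0],-0.3]
    - [[0,0,0],[0,0,0],-0.5]
    - [[0,0,0],[0,0,0],-0.6]
    - [[0,0,0],[0,0,0],-0.75]
    - [[0,0,0],[0,0,0],-1]
    - [[0,0,0],[0,0,0],-1]
    - [[0,0,0],[0,0,0],-1]
    - [[0,0,0],[0,0,0],-1]
  squeeze: 70

```text
clock: 5.45
eef_pos: [480.6, -408.6, 6.6]
tcp_rot: [-3.141, 0.0, -2.774]
contact_force: [-1.8, 1.4, 6.1]
opening: 0.144
grasp_force: 68.3
```

>>> step_arm:
  moves:
    - [[0,0,0],[0,0,-0.01],-1]
    - [[0,0,0],[0,0,-0.03],-1]
    - [[0,0,0],[0,0,-0.08],-1]
    - [[0,0,0],[0,0,-0.16],-1]
    - [[0,0,0],[0,0,-0.26],-1]
    - [[0,0,0],[0,0,-0.38],-1]
    - [[0,0,0],[0,0,-0.48],-1]
    - [[0,0,0],[0,0,-0.5],-1]

```text
clock: 6.25
eef_pos: [482.0, -409.7, 110.1]
tcp_rot: [-3.137, 0.002, -2.774]
contact_force: [0.5, -1.0, -1.3]
opening: 0.141
grasp_force: 68.3
```

Run:
```python
from h import *
np.set_printoptions(precision=2,suppress=True)
s=telemetry.sense();print(s["clock"],s["eef_pos"],s["tcp_rot"],s["contact_force"],s["wrist_torque"],s["grasp_force"])
save("s3.png",imaging.grab_frame("scene"));save("w3.png",imaging.grab_frame("wrist"))
a=cv2.imread("pics/w3.png")[150:350,200:440];b=cv2.imread("pics/s3.png")[170:290,170:330]
cv2.imwrite("pics/c3.png",np.hstack([cv2.resize(a,(400,333),interpolation=2),cv2.resize(b,(400,333),interpolation=2)]))
```

```text
6.25 [ 481.96 -409.74  110.05] [-3.14  0.   -2.77] [ 0.54 -0.98 -1.26] [-0.11  0.11 -0.01] 68.28921318054199
```

View pics/c3.png

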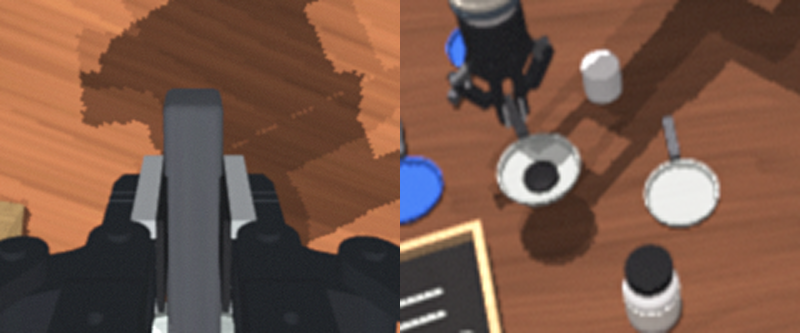

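```bash
cat > tilt.py <<'E'
from h import *
from scipy.optimize import least_squares
np.set_printoptions(precision=2,suppress=True)
import sys
im=cv2.imread(sys.argv[1]);g=cv2.cvtColor(im,cv2.COLOR_BGR2GRAY)
for v in range(200,300,10): print(v,g[v,285:350].tolist())
print("col316",g[190:225,316].tolist())
cw=imaging.calibration("wrist");s=telemetry.sense();Rt=R.from_euler("xyz",s["tcp_rot"])
for t in (0,5,10,15):
    M=R.from_euler("y",-t,degrees=True)
    out=[]
    for x in (30,15,0,-15):
        for y in (-7,7):
            p=M.apply([x,y,-8])+[0,0,-9.4]
            out.append(proj(cw,s["eef_pos"]+Rt.apply(p)))
    print(t,np.round(out,1).tolist())
E
python3 tilt.py pics/w3.png
```

```text
200 [77, 74, 75, 74, 75, 75, 77, 74, 71, 72, 71, 73, 71, 72, 73, 71, 72, 73, 72, 75, 74, 78, 75, 78, 78, 79, 77, 80, 78, 81, 80, 78, 79, 78, 76, 75, 75, 74, 75, 73, 71, 72, 68, 68, 67, 65, 67, 68, 68, 67, 67, 66, 68, 69, 74, 70, 69, 72, 69, 69, 71, 69, 73, 71, 72]
210 [86, 86, 87, 86, 88, 86, 87, 87, 86, 90, 79, 70, 67, 68, 64, 63, 65, 65, 68, 65, 67, 69, 65, 66, 67, 67, 67, 68, 64, 68, 68, 69, 69, 67, 69, 65, 68, 66, 67, 68, 68, 68, 66, 66, 66, 68, 66, 64, 74, 76, 77, 75, 77, 78, 79, 78, 77, 72, 76, 72, 69, 69, 67, 70, 68]
220 [91, 91, 89, 90, 87, 89, 89, 91, 88, 90, 89, 87, 84, 76, 84, 89, 91, 96, 95, 94, 91, 94, 93, 97, 94, 94, 94, 95, 95, 92, 95, 95, 92, 95, 93, 95, 94, 95, 95, 92, 92, 94, 94, 93, 92, 88, 83, 80, 72, 70, 71, 73, 74, 73, 73, 72, 74, 75, 72, 74, 70, 75, 72, 73, 73]
230 [145, 146, 148, 148, 140, 110, 91, 87, 90, 89, 92, 88, 87, 76, 82, 87, 93, 92, 96, 93, 92, 92, 93, 93, 94, 96, 94, 94, 92, 94, 96, 94, 92, 93, 92, 93, 92, 93, 94, 94, 92, 94, 93, 91, 91, 90, 87, 78, 71, 65, 65, 63, 67, 69, 68, 67, 70, 69, 69, 68, 69, 66, 66, 69, 68]
240 [147, 146, 143, 146, 144, 145,
[... 1639 characters left out ...]
4, 33, 36, 38, 37, 35, 37]
col316 [66, 68, 67, 68, 72, 71, 70, 72, 73, 77, 78, 78, 76, 69, 64, 63, 67, 67, 66, 66, 69, 68, 70, 77, 88, 90, 92, 95, 94, 92, 95, 90, 94, 94, 95]
0 [[297.3, 212.0], [334.2, 212.0], [297.8, 248.5], [333.6, 248.5], [298.3, 282.7], [333.0, 282.8], [298.8, 315.1], [332.5, 315.1]]
5 [[297.6, 208.4], [333.9, 208.5], [298.0, 245.6], [333.5, 245.6], [298.3, 281.2], [333.1, 281.2], [298.6, 315.3], [332.7, 315.4]]
10 [[298.0, 205.5], [333.6, 205.6], [298.1, 242.9], [333.3, 243.0], [298.3, 279.5], [333.1, 279.5], [298.5, 315.2], [332.8, 315.3]]
15 [[298.3, 203.3], [333.2, 203.3], [298.3, 240.6], [333.2, 240.6], [298.3, 277.8], [333.1, 277.8], [298.3, 314.8], [333.0, 314.9]]
```

Run:
```python
from h import *
np.set_printoptions(precision=2,suppress=True)
cw=imaging.calibration("wrist");s=telemetry.sense();Rt=R.from_euler("xyz",s["tcp_rot"])
for t in (5,0,-5,-10,-15):
    M=R.from_euler("y",-t,degrees=True)
    q=lambda x,y,z: proj(cw,s["eef_pos"]+Rt.apply(M.apply([x,y,z])+[0,0,-9.4]))
    w=[q(x,7,-8)[0]-q(x,-7,-8)[0] for x in (27,0)]
    print(t,"tip top row",q(30,0,-8)[1],"tip bottom row",q(30,0,8)[1],"widths",w,"rows",q(27,0,-8)[1],q(0,0,-8)[1])
cs=imaging.calibration("scene");im=cv2.imread("pics/s3.png")
# predicted rim / floor in scene for tilts
for t in (0,-5,-10,-15):
    M=R.from_euler("y",-t,degrees=True)
    P=[proj(cs,s["eef_pos"]+Rt.apply(M.apply([-85+50*np.cos(a),50*np.sin(a),-12+16])+[0,0,-9.4])) for a in np.linspace(0,2*np.pi,72)]
    P=np.array(P);print(t,"rim bbox",P.min(0),P.max(0),"crop",(P.min(0)-[170,170])*[2.5,2.775],(P.max(0)-[170,170])*[2.5,2.775])
```

```text
5 tip top row 208.45779924376393 tip bottom row 200.38883971649835 widths [np.float64(36.093886743695236), np.float64(34.75720331445734)] rows 216.0096151331577 281.1792557047389
0 tip top row 212.02744264200857 tip bottom row 200.2549065537115 widths [np.float64(36.670332424543744), np.float64(34.71661522244409)] rows 219.49939827028385 282.76610040896526
-5 tip top row 216.25574695468808 tip bottom row 200.68420696500567 widths [np.float64(37.23265146780204), np.float64(34.66171360802292)] rows 223.56188804072326 284.272221991931
-10 tip top row 221.1315801986399 tip bottom row 201.70527529830966 widths [np.float64(37.77420307590921), np.float64(34.593050060300186)] rows 228.1805208509598 285.6847243939802
-15 tip top row 226.63246568479585 tip bottom row 203.34330460968428 widths [np.float64(38.28810473325109), np.float64(34.511307986295606)] rows 233.32894795122212 286.9917768577477
0 rim bbox [209.18 217.45] [242.31 242.35] crop [ 97.94 131.67] [180.77 200.77]
-5 rim bbox [209.48 218.11] [242.6  244.49] crop [ 98.71 133.5 ] [181.49 206.72]
-10 rim bbox [209.73 218.66] [242.78 246.36] crop [ 99.33 135.03] [181.95 211.91]
-15 rim bbox [209.92 219.13] [242.86 247.94] crop [ 99.79 136.34] [182.16 216.29]
```

Held pan: the rim ellipse (crop 498-580, 135-203) and the handle end match the level model, and the disc is inside. Carrying it gently to the analyser.

>>> step_arm:
  moves:
    - [[0,0,0],[-0.005,0.02,-0.03],-1]
    - [[0,0,0],[-0.017,0.07,-0.06],-1]
    - [[0,0,0],[-0.038,0.15,-0.1],-1]
    - [[0,0,0],[-0.067,0.26,-0.13],-1]
    - [[0,0,0],[-0.1,0.39,-0.14],-1]
    - [[0,0,0],[-0.135,0.53,-0.15],-1]
    - [[0,0,0],[-0.17,0.67,-0.15],-1]
    - [[0,0,0],[-0.205,0.81,-0.15],-1]

```text
clock: 7.15
eef_pos: [459.7, -240.2, 136.5]
tcp_rot: [3.141, -0.0, -2.774]
contact_force: [-0.3, 0.0, -1.3]
opening: 0.141
grasp_force: 68.4
```

>>> step_arm:
  moves:
    - [[0,0,0],[-0.036,0.14,0],-1]
    - [[0,0,0],[-0.071,0.28,0],-1]
    - [[0,0,0],[-0.107,0.42,0],-1]
    - [[0,0,0],[-0.142,0.56,0],-1]
    - [[0,0,0],[-0.178,0.7,0],-1]
    - [[0,0,0],[-0.213,0.84,0],-1]
    - [[0,0,0],[-0.249,0.98,0],-1]

```text
clock: 7.85
eef_pos: [435.2, -39.8, 136.4]
tcp_rot: [3.141, -0.0, -2.774]
contact_force: [-0.5, -0.2, -2.0]
opening: 0.147
grasp_force: 68.4
```

>>> step_arm:
  moves:
    - [[0,0,-0.02],[-0.035,0.14,0],-1]
    - [[0,0,-0.05],[-0.07,0.28,0],-1]
    - [[0,0,-0.09],[-0.105,0.42,0],-1]
    - [[0,0,-0.13],[-0.14,0.54,0],-1]
    - [[0,0,-0.17],[-0.165,0.64,0],-1]
    - [[0,0,-0.21],[-0.185,0.71,0],-1]
    - [[0,0,-0.24],[-0.195,0.75,0],-1]
    - [[0,0,-0.251],[-0.2,0.77,0],-1]

```text
clock: 8.65
eef_pos: [417.7, 117.1, 136.4]
tcp_rot: [3.141, -0.0, -2.575]
contact_force: [-0.3, 0.7, -1.6]
opening: 0.145
grasp_force: 68.4
```

```bash
cat > goal.py <<'E'
from h import *
import sys
np.set_printoptions(precision=3,suppress=True)
s=telemetry.sense();print(s["clock"],s["eef_pos"],s["tcp_rot"],s["contact_force"],s["grasp_force"])
Rt=R.from_euler("xyz",s["tcp_rot"]);g=np.array(eval(sys.argv[1]))
print("shift",Rt.inv().apply(g-s["eef_pos"])/200)
E
python3 goal.py "[417.3,134.2,96]"
```

```text
8.65 [417.676 117.116 136.376] [ 3.141 -0.    -2.575] [-0.28   0.663 -1.624] 68.36942195892334
shift [-0.044  0.073  0.202]
```

>>> step_arm:
  moves:
    - [[0,0,0],[-0.02,0.03,0.03],-1]
    - [[0,0,0],[-0.044,0.06,0.08],-1]
    - [[0,0,0],[-0.044,0.073,0.13],-1]
    - [[0,0,0],[-0.044,0.073,0.15],-1]
    - [[0,0,0],[-0.044,0.073,0.15],-1]
    - [[0,0,0],[-0.044,0.073,0.15],-1]

```text
clock: 9.25
eef_pos: [418.0, 133.1, 106.0]
tcp_rot: [3.141, -0.001, -2.577]
contact_force: [0.0, -0.4, -2.3]
opening: 0.144
grasp_force: 68.4
```

```bash
python3 goal.py "[417.3,134.2,88]"
python3 - <<'E'
from h import *
save("t4.png",imaging.grab_frame("top"));save("w4.png",imaging.grab_frame("wrist"))
a=cv2.imread("pics/w4.png")[100:340,160:480];b=cv2.imread("pics/t4.png")[120:280,170:330]
cv2.imwrite("pics/c4.png",np.hstack([cv2.resize(a,(400,300),interpolation=2),cv2.resize(b,(300,300),interpolation=2)]))
E
```

```text
9.25 [418.013 133.068 106.034] [ 3.141 -0.001 -2.577] [ 0.041 -0.371 -2.297] 68.35420846939087
shift [-0.     0.007  0.09 ]
```

View pics/c4.png

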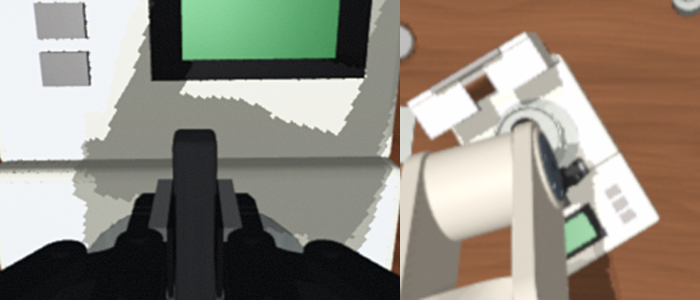

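```bash
python3 - <<'E'
from h import *
np.set_printoptions(precision=3,suppress=True)
cw=imaging.calibration("wrist");g=cv2.cvtColor(cv2.imread("pics/w4.png"),6).astype(int)
pts=[]
for u in list(range(150,290,20))+list(range(350,490,20)):
    c=g[222:242,u-2:u+3].mean(1);k=c.argmin();pts.append((u,222+k))
print(pts)
p=np.array(pts,float);m=np.polyfit(p[:,0],p[:,1],1);print(m)
for it in range(2):
    res=abs(p[:,1]-np.polyval(m,p[:,0]));m=np.polyfit(p[res<2,0],p[res<2,1],1)
A=atz(cw,(170,np.polyval(m,170)),60);B=atz(cw,(470,np.polyval(m,470)),60);d=B-A
print("yaw",np.arctan2(d[1],d[0])-np.pi/2,A,B)
E
python3 -c "
import cv2,numpy as np
g=cv2.cvtColor(cv2.imread('pics/w4.png'),6)
for v in (225,240): print(v,g[v,120:200:2].tolist(),g[v,440:540:2].tolist())"
```

```text
[(150, np.int64(222)), (170, np.int64(230)), (190, np.int64(230)), (210, np.int64(230)), (230, np.int64(229)), (250, np.int64(229)), (270, np.int64(228)), (350, np.int64(228)), (370, np.int64(227)), (390, np.int64(228)), (410, np.int64(227)), (430, np.int64(227)), (450, np.int64(227)), (470, np.int64(227))]
[ -0.003 228.702]
yaw 0.5773126246731919 [465.196  62.861  60.   ] [370.245 208.64   60.   ]
225 [63, 64, 65, 64, 63, 62, 63, 63, 61, 61, 65, 61, 60, 63, 62, 62, 60, 58, 59, 51, 217, 244, 243, 244, 244, 245, 244, 245, 245, 245, 245, 245, 244, 245, 245, 244, 245, 245, 244, 245] [112, 113, 110, 114, 111, 110, 108, 103, 108, 106, 107, 105, 123, 174, 182, 174, 71, 68, 68, 68, 68, 65, 64, 65, 68, 69, 67, 68, 66, 60, 64, 61, 62, 61, 61, 58, 62, 65, 65, 68, 66, 64, 63, 62, 67, 65, 65, 66, 63, 64]
240 [58, 57, 61, 63, 63, 62, 62, 63, 61, 64, 60, 63, 62, 60, 59, 104, 224, 231, 237, 235, 235, 236, 236, 236, 236, 237, 237, 236, 236, 236, 237, 236, 236, 236, 237, 237, 237, 237, 237, 236] [133, 134, 134, 132, 135, 135, 136, 133, 134, 136, 137, 138, 134, 141, 168, 167, 238, 244, 242, 238, 235, 143, 62, 67, 65, 66, 64, 67, 65, 67, 64, 66, 67, 65, 65, 66, 62, 67, 67, 66, 64, 67, 68, 67, 66, 64, 62, 60, 63, 67]
```

Run:
```python
from h import *
np.set_printoptions(precision=3,suppress=True)
cw=imaging.calibration("wrist");s=telemetry.sense()
A,B=atz(cw,(151,240),60),atz(cw,(482,240),60);M=(A+B)/2;print(np.linalg.norm(A-B),M)
for y in (0.567,0.574):
    x=np.array([np.cos(y),np.sin(y)]);n=np.array([-x[1],x[0]])
    for S in [(489.3,179.8)]: print("lateral of mid rel support",n@(M[:2]-S),"tcp lat",n@(s["eef_pos"][:2]-S), "tcp-long",x@(s["eef_pos"][:2]-S))
    A2,B2=atz(cw,(170,230.2),60),atz(cw,(470,226.8),60)
    print("seam long",[x@(q[:2]-np.array([489.3,179.8])) for q in (A2,B2)])
```

```text
193.8815888331233 [424.934 138.069  60.   ]
lateral of mid rel support -0.6291297870341808 tcp lat -1.1940658265007542 tcp-long -84.85249889973392
seam long [np.float64(-82.95442585299875), np.float64(-84.81979273674332)]
lateral of mid rel support -0.09216527490273307 tcp lat -0.6000739304319538 tcp-long -84.85877841452456
seam long [np.float64(-83.5523980569316), np.float64(-84.19971686441777)]
```

>>> step_arm:
  moves:
    - [[0,0,-0.009],[0.003,0.004,0.02],-1]
    - [[0,0,-0.009],[0.003,0.004,0.045],-1]
    - [[0,0,-0.009],[0.003,0.004,0.065],-1]
    - [[0,0,-0.009],[0.003,0.004,0.08],-1]
    - [[0,0,-0.009],[0.003,0.004,0.08],-1]

```text
clock: 9.85
eef_pos: [416.8, 133.6, 89.8]
tcp_rot: [3.141, -0.001, -2.57]
contact_force: [0.8, -0.3, -1.7]
opening: 0.145
grasp_force: 68.4
```

>>> step_arm:
  moves:
    - [[0,0,0],[0,0,0.005],-1]
    - [[0,0,0],[0,0,0.01],-1]
    - [[0,0,0],[0,0,0.01],-1]

```text
clock: 10.15
eef_pos: [417.2, 133.7, 88.3]
tcp_rot: [3.142, 0.0, -2.57]
contact_force: [0.1, 0.6, -2.2]
opening: 0.144
grasp_force: 68.4
```

>>> step_arm:
  moves:
    - [[0,0,0],[0,0,0.003],-1]
    - [[0,0,0],[0,0,0.006],-1]
    - [[0,0,0],[0,0,0.006],-1]

```text
clock: 10.45
eef_pos: [417.2, 133.7, 87.1]
tcp_rot: [-3.142, 0.0, -2.57]
contact_force: [-0.1, -0.7, -0.7]
opening: 0.141
grasp_force: 68.4
```

>>> step_arm:
  moves:
    - [[0,0,0],[0,0,0.003],-1]
    - [[0,0,0],[0,0,0.005],-1]
    - [[0,0,0],[0,0,0.005],-1]

```text
clock: 10.75
eef_pos: [417.2, 133.7, 86.3]
tcp_rot: [-3.142, 0.0, -2.57]
contact_force: [-2.5, -0.8, 5.5]
opening: 0.145
grasp_force: 69.3
```

>>> step_arm:
  moves:
    - [[0,0,0],[0,0,-0.003],-1]
    - [[0,0,0],[0,0,-0.003],-1]
  squeeze: 20

```text
clock: 10.95
eef_pos: [417.3, 133.8, 86.8]
tcp_rot: [-3.142, 0.0, -2.57]
contact_force: [-0.8, -1.4, 1.0]
opening: 0.145
grasp_force: 68.7
```

>>> step_arm:
  moves:
    - [[0,0,0],[0,0,0],-0.7]
    - [[0,0,0],[0,0,0],-0.65]
    - [[0,0,0],[0,0,0],-0.6]
    - [[0,0,0],[0,0,0],-0.5]
    - [[0,0,0],[0,0,0],-0.3]
    - [[0,0,0],[0,0,0],-0.2]
    - [[0,0,0],[0,0,0],-0.2]

```text
clock: 11.65
eef_pos: [417.2, 133.7, 86.7]
tcp_rot: [3.142, 0.0, -2.57]
contact_force: [-1.1, 0.1, -0.1]
opening: 0.4
grasp_force: 0.0
```

```bash
python3 goal.py "[417.3,134.2,200]"
python3 - <<'E'
from h import *
save("w5.png",imaging.grab_frame("wrist"))
E
```

```text
11.65 [417.195 133.725  86.671] [ 3.142  0.    -2.57 ] [-1.128  0.069 -0.116] 0.0
shift [-0.002  0.002 -0.567]
```

>>> step_arm:
  moves:
    - [[0,0,0],[0,0,-0.05],-0.2]
    - [[0,0,0],[0,0,-0.15],-0.2]
    - [[0,0,0],[0,0,-0.35],-0.2]
    - [[0,0,0],[0,0,-0.6],-0.2]
    - [[0,0,0],[0.2,0,-0.8],-0.2]
    - [[0,0,0],[0.2,0,-0.9],-0.2]
    - [[0,0,0],[0.2,0,-0.9],-0.2]

```text
clock: 12.4
eef_pos: [384.6, 112.1, 270.8]
tcp_rot: [-3.14, 0.007, -2.57]
contact_force: [0.2, -0.9, -0.6]
opening: 0.402
grasp_force: 0.0
```

Run:
```python
from h import *
np.set_printoptions(precision=2,suppress=True)
s=telemetry.sense();print(s["clock"],s["eef_pos"],s["tcp_rot"],s["contact_force"])
cw=imaging.calibration("wrist");np.savez("w6.npz",**{k:np.array(v) for k,v in cw.items()})
save("w6.png",imaging.grab_frame("wrist"))
for n,z in [("pan",80),("handle",96),("disc",83),("lid_lip",240),("lid_hinge",62)]:
    print(n,[(round(x["conf"],2),np.round(x["xy"],1).tolist(),atz(cw,x["xy"],z)) for x in imaging.mark_of("wrist",n)])
im=imaging.grab_frame("top");save("t6.png",im)
cv2.imwrite("pics/c6.png",np.hstack([cv2.imread("pics/w6.png")[0:400,120:520],cv2.resize(cv2.imread("pics/t6.png")[110:270,160:320],(400,400),interpolation=2)]))
```

```text
12.4 [384.59 112.13 270.78] [-3.14  0.01 -2.57] [ 0.16 -0.92 -0.61]
pan []
handle [(0.65, [318.6, 215.7], array([415.07, 134.83,  96.  ]))]
disc []
lid_lip [(0.28, [318.1, 216.8], array([374.27, 107.09, 240.  ]))]
lid_hinge [(0.74, [313.2, 341.9], array([562.28, 222.75,  62.  ]))]
```

View pics/c6.png

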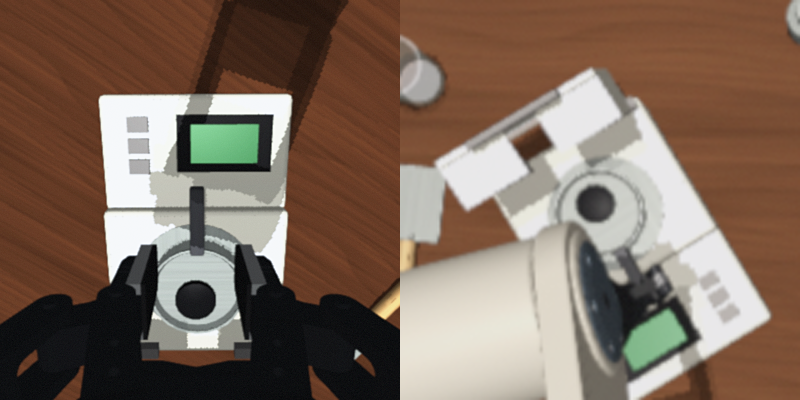

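Pan seated. In the wrist crop the handle is centred at column 197 against console edges at 99 and 293. The disc at (196,298) is flat inside and the rim is round. Next I'll estimate the lid angle.

Run:
```python
from h import *
np.set_printoptions(precision=1,suppress=True)
ct,cs=imaging.calibration("top"),imaging.calibration("scene")
y=.57;X=np.array([np.cos(y),np.sin(y),0]);Y=np.array([-X[1],X[0],0]);O=np.array([489.3,179.8,0])
H=O+85*X+[0,0,62]
print("tri",tri([ray(ct,(206.8,158.5)),ray(cs,(423.2,182.7))]))
for t in (1.0,1.1,1.2,1.3,1.4,1.5):
    f=lambda a,b,w:H-X*(a*np.cos(t)-b*np.sin(t))+np.array([0,0,1])*(a*np.sin(t)+b*np.cos(t))+Y*w
    L=f(175,56,0);print(t,L,"top",proj(ct,L),proj(ct,f(185,56,50)),proj(ct,f(185,56,-50)),"scene",proj(cs,L),proj(cs,f(185,56,50)),proj(cs,f(185,56,-50)),"hingecorner",proj(cs,f(0,56,-88)))
a=cv2.imread("pics/scene0.png")[150:260,360:470];b=cv2.imread("pics/t6.png")[120:220,160:260]
cv2.imwrite("pics/c7.png",np.hstack([cv2.resize(a,(400,400),interpolation=2),cv2.resize(b,(400,400),interpolation=2)]))
```

```text
tri [565.4 228.6 230.7]
1.0 [520.9 200.1 239.5] top [215.5 176.4] [197.2 188.8] [234. 167.] scene [409.2 172.1] [418.3 162.3] [397.8 176.2] hingecorner [406.8 234.6]
1.1 [536.  209.8 243.4] top [211.3 169.7] [192.6 181.8] [229.5 159.9] scene [414. 174.] [423.4 164.2] [402.9 178.3] hingecorner [407.3 236.1]
1.2 [551.4 219.6 245.4] top [207.2 163.1] [188.1 174.7] [225.1 152.8] scene [418.9 176.5] [428.6 166.6] [408.1 181. ] hingecorner [407.5 237.6]
1.3 [566.9 229.5 245.6] top [203.3 156.5] [184.  167.6] [220.9 145.8] scene [423.8 179.5] [433.8 169.5] [413.3 184.2] hingecorner [407.7 239. ]
1.4 [582.3 239.4 244. ] top [199.7 150.1] [180.1 160.7] [217. 139.] scene [428.6 183.1] [438.9 173. ] [418.4 187.9] hingecorner [407.7 240.3]
1.5 [597.5 249.1 240.5] top [196.4 144. ] [176.7 154.1] [213.4 132.5] scene [433.3 187. ] [443.8 177. ] [423.5 192.2] hingecorner [407.6 241.5]
```

View pics/c7.png

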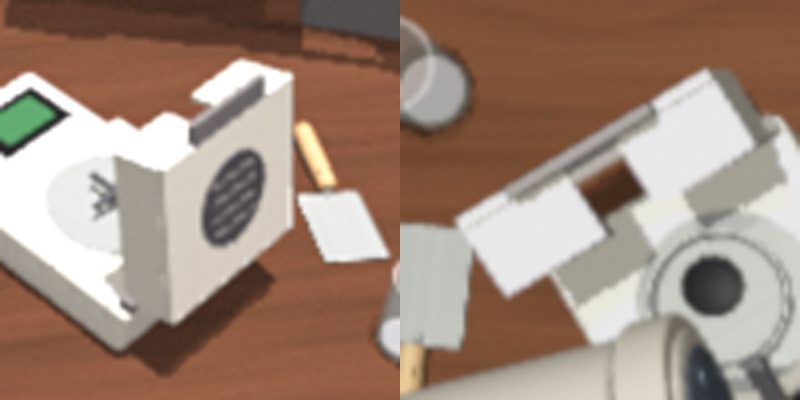

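Scene lip ends (413,184) and (433,171), and top lip ends (187,167) and (224,147), fit a lid angle of about 1.28 rad. I'll close the fingers and go over and behind the lid.

>>> step_arm:
  moves:
    - [[0,0,0],[0,0,-0.25],-1]
    - [[0,0,0],[0,0,-0.25],-1]
    - [[0,0,0],[-0.25,0,-0.25],-1]
    - [[0,0,0],[-0.5,0,-0.25],-1]
    - [[0,0,0],[-0.75,0,-0.25],-1]
    - [[0,0,0],[-1,0,-0.25],-1]
    - [[0,0,0],[-1,0,-0.25],-1]

```text
clock: 13.45
eef_pos: [555.7, 223.2, 313.8]
tcp_rot: [3.141, -0.001, -2.569]
contact_force: [-0.1, -0.3, 0.3]
opening: -0.004
grasp_force: 0.0
```

>>> step_arm:
  moves:
    - [[0,0,0],[-0.15,0,0],-1]
    - [[0,0,0],[-0.28,0,0],-1]
    - [[0,0,0],[-0.28,0,0],-1]
    - [[0,0,0],[-0.28,0,0.2],-1]
    - [[0,0,0],[-0.28,0,0.36],-1]
    - [[0,0,0],[-0.28,0,0.36],-1]

```text
clock: 14.05
eef_pos: [595.4, 249.1, 239.4]
tcp_rot: [3.14, -0.009, -2.57]
contact_force: [-1.0, 0.1, -0.7]
opening: 0.005
grasp_force: 0.0
```

```bash
cat > lid.py <<'E'
from h import *
y=.57;X=np.array([np.cos(y),np.sin(y),0]);Y=np.array([-X[1],X[0],0]);H=np.array([489.3,179.8,62])+85*X
s=telemetry.sense();d=s["eef_pos"]-H
print("clock",s["clock"],"u(front) %.1f lat %.1f up %.1f"%(-d@X,d@Y,d[2]),"F front/lat/up",np.round([-s["contact_force"]@X,s["contact_force"]@Y,s["contact_force"][2]],1),"op",s["opening"])
# tip front corner radius/angle -> implied lid angle if touching
E
python3 lid.py
```

```text
clock 14.05 u(front) -41.7 lat 1.1 up 177.4 F front/lat/up [ 0.8  0.6 -0.7] op 0.0045402124825212175
```

>>> step_arm:
  moves:
    - [[0,0,0],[0.06,0,-0.015],-1]
    - [[0,0,0],[0.12,0,-0.02],-1]
    - [[0,0,0],[0.16,0,-0.02],-1]
    - [[0,0,0],[0.2,0,-0.02],-1]
    - [[0,0,0],[0.245,0,-0.015],-1]
    - [[0,0,0],[0.3,0,-0.012],-1]

```text
clock: 14.65
eef_pos: [548.2, 217.9, 247.8]
tcp_rot: [-3.141, 0.002, -2.57]
contact_force: [2.0, -1.1, 1.3]
opening: 0.008
grasp_force: 1.0
```

```bash
python3 lid.py
python3 - <<'E'
from h import *
save("s8.png",imaging.grab_frame("scene"))
cv2.imwrite("pics/c8.png",cv2.resize(cv2.imread("pics/s8.png")[120:260,340:480],(560,560),interpolation=2))
E
```

```text
clock 14.65 u(front) 14.9 lat 0.3 up 185.8 F front/lat/up [-1.1 -2.   1.3] op 0.008205514925698413
```

View pics/c8.png

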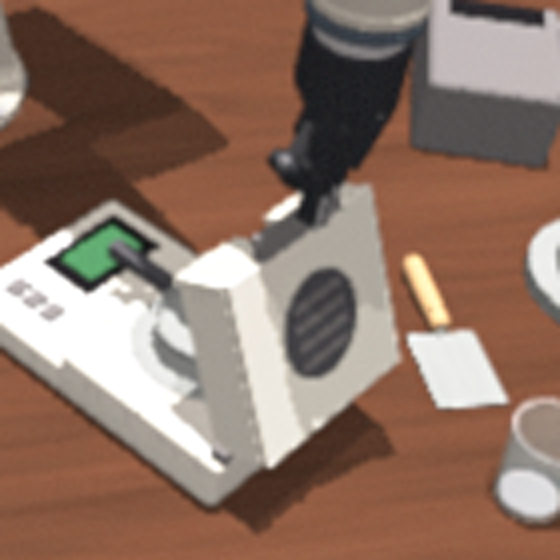

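The lid follows the fingertips. It leans forward at crop (300,240), with a light force. Continuing along the arc.

>>> step_arm:
  moves:
    - [[0,0,0],[0.09,0,0.03],-1]
    - [[0,0,0],[0.18,0,0.06],-1]
    - [[0,0,0],[0.26,0,0.1],-1]
    - [[0,0,0],[0.34,0,0.145],-1]
    - [[0,0,0],[0.415,0,0.2],-1]
    - [[0,0,0],[0.485,0,0.26],-1]
    - [[0,0,0],[0.55,0,0.325],-1]
    - [[0,0,0],[0.605,0,0.395],-1]

```text
clock: 15.5
eef_pos: [445.4, 152.0, 167.5]
tcp_rot: [3.141, -0.001, -2.57]
contact_force: [1.6, -0.1, 0.5]
opening: 0.002
grasp_force: 0.4
```

```bash
python3 lid.py
```

```text
clock 15.5 u(front) 137.0 lat 0.3 up 105.5 F front/lat/up [-1.2 -1.   0.5] op 0.0021705144085580118
```

>>> step_arm:
  moves:
    - [[0,0,0],[0.03,0,0.04],-1]
    - [[0,0,0],[0.06,0,0.08],-1]
    - [[0,0,0],[0.085,0,0.12],-1]
    - [[0,0,0],[0.105,0,0.16],-1]
    - [[0,0,0],[0.125,0,0.185],-1]
    - [[0,0,0],[0.14,0,0.205],-1]
    - [[0,0,0],[0.15,0,0.215],-1]
    - [[0,0,0],[0.16,0,0.225],-1]

```text
clock: 16.3
eef_pos: [419.8, 135.3, 123.0]
tcp_rot: [-3.142, 0.0, -2.57]
contact_force: [-0.0, -0.2, 0.4]
opening: -0.002
grasp_force: 0.2
```

>>> step_arm:
  moves:
    - [[0,0,0],[0,0,0.01],-1]
    - [[0,0,0],[0,0,0.015],-1]
    - [[0,0,0],[0,0,0.015],-1]

```text
clock: 16.6
eef_pos: [419.7, 135.4, 120.0]
tcp_rot: [3.142, -0.0, -2.57]
contact_force: [-0.0, 0.0, 0.2]
opening: 0.001
grasp_force: 0.0
```

```bash
python3 lid.py
```

```text
clock 16.6 u(front) 167.5 lat 0.1 up 58.0 F front/lat/up [-0.   0.   0.2] op 0.0005823966911715827
```

>>> step_arm:
  moves:
    - [[0,0,0],[0.02,0,0.004],-1]
    - [[0,0,0],[0.03,0,0.008],-1]
    - [[0,0,0],[0.03,0,0.011],-1]
    - [[0,0,0],[0.03,0,0.011],-1]

```text
clock: 17.0
eef_pos: [414.1, 131.8, 118.0]
tcp_rot: [3.141, -0.001, -2.57]
contact_force: [-2.0, -1.6, 5.8]
opening: -0.002
grasp_force: 2.6
```

>>> step_arm:
  moves:
    - [[0,0,0],[0,0,0.003],-1]
    - [[0,0,0],[0,0,0.003],-1]

```text
clock: 17.2
eef_pos: [414.2, 131.8, 117.9]
tcp_rot: [3.141, -0.001, -2.57]
contact_force: [-5.1, -2.8, 13.5]
opening: -0.001
grasp_force: 7.1
```

>>> step_arm:
  moves:
    - [[0,0,0],[0,0,0],-1]
    - [[0,0,0],[0,0,0],-1]
    - [[0,0,0],[0,0,0],-1]
    - [[0,0,0],[0,0,0],-1]

```text
clock: 17.6
eef_pos: [414.1, 131.8, 117.9]
tcp_rot: [3.141, -0.001, -2.57]
contact_force: [-5.1, -1.6, 13.6]
opening: 0.003
grasp_force: 7.0
```

>>> step_arm:
  moves:
    - [[0,0,0],[0,0,-0.02],-1]
    - [[0,0,0],[0,0,-0.1],-1]
    - [[0,0,0],[0,0,-0.3],-1]
    - [[0,0,0],[0,0,-0.5],-1]
    - [[0,0,0],[0.3,0,-0.7],-1]
    - [[0,0,0],[0.5,0,-0.8],-1]
    - [[0,0,0],[0.5,0,-0.8],-1]

```text
clock: 18.3
eef_pos: [328.4, 76.8, 279.0]
tcp_rot: [-3.141, 0.002, -2.57]
contact_force: [0.7, -1.0, -0.9]
opening: -0.001
grasp_force: 0.0
```

```bash
python3 lid.py
python3 - <<'E'
from h import *
save("s9.png",imaging.grab_frame("scene"));save("w9.png",imaging.grab_frame("wrist"))
cv2.imwrite("pics/c9.png",np.hstack([cv2.resize(cv2.imread("pics/s9.png")[140:260,320:440],(400,400),interpolation=2),cv2.imread("pics/w9.png")[0:400,120:520]]))
E
```

```text
clock 18.3 u(front) 276.0 lat 0.1 up 217.0 F front/lat/up [-0.1 -1.2 -0.9] op -0.0006296041352530577
```

View pics/c9.png

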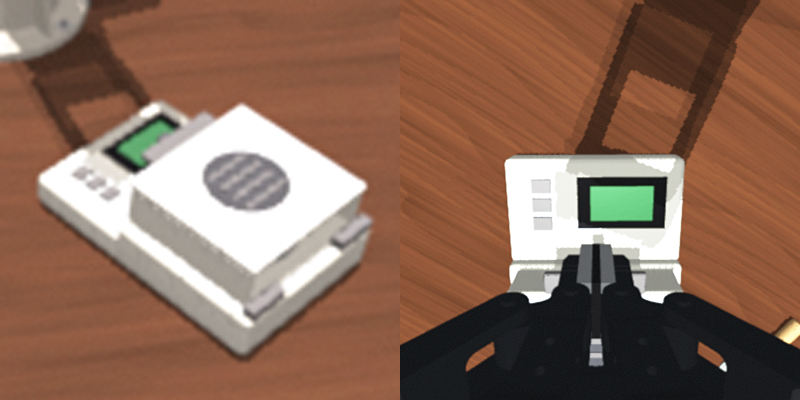

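The lid lies flat and shut at crop (245,190), and the robot is clear of it. The handle tip shows at (597,240), centred at the front. Handing in.

```bash
python3 -c "
from rig import r
print(r.sign_off())"
```

```text
the job is handed in; nothing more can be done
None
```

The job is handed in: the pan with the disc is on the analyser's support, its handle straight out to the front, and the lid was pressed fully shut at about 13.5 N; nothing else was touched and it took about 18 s.

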